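# Sort the lapidary bench: stones to their trays, dop stick to its spring holder

## Robot

A 6-joint arm with a two-finger parallel gripper is mounted at the origin on a cart in front of the work surface, level with it; the furniture and walls round the work are solid. World frame = base frame: x ahead of the robot, y to its left, z up, the work surface at z = 0. Lengths are in mm, angles in degrees, forces in N, time in s.
With the tool pointing down it reaches from about 350 to 850 mm from the base axis. Payload 8.1 kg.
Tool frame: the origin (TCP) lies at the very end of the fingers, on their centre line; the grasp point (between the pads) lies 19 mm behind it (r.grip_point_offset is the distance from the TCP to the grasp point, in mm); z points along the fingers, y is the line along which they close (so a half turn about z gives the same grasp; the last joint's range is limited). The gripper opens to 85 mm and grips with 20 to 120 N. Pads are 22 mm wide; open, the fingers measure 114 mm over their backs; the gripper's body (76 mm by 85 mm) begins 54 mm behind the grasp point. The pads swing forward as they close: fully open they stand 13 mm farther back than shut.
Start: joints at [-68.892, 7.471, 85.268, -0, 87.261, -4.893], TCP at [263.05, -539.268, 231.292] pointing down, gripper open.
Joint ranges: [-169.43, 169.43], [-51.17, 129.36], [1.28, 143.12], [-76.62, 256.62], [0, 156.53], [-152.29, 152.29]. Speed limits (degrees/s): [136.94, 136.94, 159.86, 180, 180, 180].

## Interface

Orientations are given as [roll, pitch, yaw] about the fixed x, y, z axes, in that order (R = Rz(yaw) Ry(pitch) Rx(roll)).
In Python, from bench import status, eyes, r gives the robot as it stands.
- The arm moves only by the shell command python3 -m handwheel 'ROWS' [FORCE]. ROWS is a JSON object whose one key "series" holds a list that holds one entry, the list of rows, each a list of 7 numbers: the shift along the tool's x, y, z in cm, then the turn, a rotation vector about the tool's x, y, z in rad, then the opening, from 0 (shut) to 1 (fully open). In form: {"series": [[[tx, ty, tz, rx, ry, rz, claw], ...]]}. A call has 1 to 12 rows; each row is the pose to reach, as a shift and turn from the pose commanded when the call began, along the tool's axes at that moment; what a row does not reach only later rows make up. A row lasts 1/8 s, in which the tool goes at most 62.5 mm and 10.7 degrees, less where a joint would pass 70% of its speed; a pose out of reach is approached as far as the arm can. A call with a gripper value outside its range is refused whole. The fingers move at their own pace and stop on an object; FORCE is the grip in N (left out, the last holds). Time passes only in rows, so rows that repeat a pose let the fingers close. It gives the time, the measured TCP pose, the force, the opening and the grip force at its end, in the units of the state.
- status.sense(): the state, without advancing time (a new reading comes with each control period).
- eyes.snapshot(name): name is "side" or "top"; returns a dict with "img" (480x640x3 uint8, red, green, blue), "mtx" (3x3 intrinsics, pixels), "R" (3x3) and "t" (3): a world point X has camera coordinates R X + t. Camera axes: x right, y down, z forward; pixel columns grow to the right and rows downward; lengths in mm; the calibration is good to about 2 mm. A picture is of the moment at which its call begins. There is no depth.
- r.hand_in(): hands the job in; it is judged then, once.
The state is a dict: "time": time; "joint_pos": joint angles; "qd": joint speeds; "joint_efforts": joint torques, N m; "tool_pos": TCP position; "tcp_rot": TCP orientation; "ft_force": force on the tool from outside, world axes, zero at the start; "wrist_torque": the same for the moment, N m; "finger_gap": finger opening in mm; "grip_force": force on a finger pad.
Only numpy, scipy, OpenCV 4.12 (cv2) and the standard library are available. Lean on these libraries where they do the work, as an engineer would, in place of code of your own. Each camera call takes 0.05 s, during which the arm holds its last target. There are 200 camera calls.

## Task

Clear the handful of work off the front of the bench: lay the two pink stones flat in the red tray and the two yellow stones flat in the yellow tray, side by side and not on top of one another, and press the wooden stick with the green stone on its end down between the sprung jaws of the black holder until it is fully seated, centred lengthwise on the jaws. Set the stones down rather than dropping them, and leave the oil bottle and the black loupe at the two ends of the work where they stand.

Things in the scene. Friction and masses are not known exactly. Their poses are not given: they have to be found in the camera images.
- pink_rough: pink stone, rough broken lump, 42 (x) x 64 (y) x 24 mm high, irregular, 0.13 kg; grasp across its 42 mm width (x). Origin: centre of the underside; z up; the long side lies along its y.
- pink_slab: pink stone, thin sawn slice, 44 (x) x 64 (y) x 8 mm thick, lying flat, 0.07 kg; grasp across its 44 mm width (x). Origin: centre of the underside; z up; the long side lies along its y.
- yellow_block: pale yellow stone, small irregular block, 30 (x) x 40 (y) x 22 mm high, 0.06 kg; grasp across its 30 mm width (x). Origin: centre of the underside; z up; the long side lies along its y.
- yellow_slab: yellow stone, thin sawn slice, 48 (x) x 66 (y) x 8 mm thick, lying flat, 0.07 kg; grasp across its 48 mm width (x). Origin: centre of the underside; z up; the long side lies along its y.
- stick_mid (a point): point on the axis of the stick's round wooden shaft, 9.2 mm thick, 9 mm above the bench at the start; y along the shaft, z up. Grasp here, closing across. Stick 130 mm long, 18 g: red wax head with green stone, 18 mm across, 37 to 60 mm from here toward -y; plain end 70 mm toward +y; under the shaft a foot, 12 mm wide and down to the bench, 37 to 43 mm toward +y
- red_tray: red fixed open tray, 130 (x) x 200 (y) x 26 mm high, walls and floor 4 mm thick (inside 122 x 192 mm). Origin: centre of its underside; x along its short side, y along its long side, z up. Trays and holder swap places from start to start
- yellow_tray: yellow fixed open tray, 130 (x) x 200 (y) x 26 mm high, walls and floor 4 mm thick (inside 122 x 192 mm). Origin: centre of its underside; x along its short side, y along its long side, z up. Trays and holder swap places from start to start
- clip_seat (a point): where stick_mid must lie, 36 mm above the bench; y along the seated shaft (either way round), z up. Fixed black base 66 (x) x 80 (y) x 10 mm; two pairs of steel jaws 10 mm wide centred at y = -24 and +24, funnel mouth 26 mm wide, tops 58 mm up. Pressed down with 5 to 10 N, the shaft parts the jaws along x and snaps in. Fingers fit between the pairs (38 mm, free from 16 mm up)
- oil_bottle: bystander: small amber oil bottle with a red cap, 42 mm in diameter, 92 mm tall, standing upright at the right; not to be moved. Origin: centre of its underside
- loupe: bystander: black folding loupe, 46 x 32 x 15 mm, lying at the left; not to be moved. Origin: centre of its underside

How it is judged:
By the outcome, as a careful person would: the job done as asked, in the order asked, and still so for the second after the job is handed in, with the robot touching nothing.
It also fails if it takes over 109 s, if anything falls off the work surface, if the arm or the gripper's body presses on something with over 40 N, if the wrist force passes 120 N, or if a joint passes its speed limit or range.

## Working session

There is one attempt and no reset: what is moved stays moved. The work goes in short steps, Python scripts to look and compute and a shell command to move; the robot and the scene stay as the last step left them, time stands still between calls to the robot, and variables do not carry over. Pictures are saved under pics/ and viewed, at most 14 in all, crops included, and the job is handed in when it is done.

```bash
mkdir -p pics; ls; python3 - <<'E'
from bench import status, eyes, r
import cv2
for n in("top","side"):
    s=eyes.snapshot(n);cv2.imwrite(f"pics/{n}0.png",s["img"][:,:,::-1]);print(n,s["mtx"].tolist(),s["R"].tolist(),s["t"].tolist())
s=status.sense();print(s)
E
```

```text
pics
top [[462.9931190665874, 0.0, 321.19202763319885], [0.0, 462.9931190665874, 236.51873225455037], [0.0, 0.0, 1.0]] [[-0.006137002057781009, -0.9998894675669436, 0.013542151026933362], [-0.9909535563374048, 0.004265445895362396, -0.13413744873659827], [0.13406485888551328, -0.014242844519519864, -0.9908702008800143]] [-6.188168526127523, 507.54926693667267, 1042.4307365917184]
side [[578.5493843398424, 0.0, 330.24542089719176], [0.0, 578.5493843398424, 237.9517075536907], [0.0, 0.0, 1.0]] [[-0.3917522187270776, 0.920067243327304, -0.002543005801685128], [0.4702853327512933, 0.19786403475780273, -0.8600473995939807], [-0.7907982706869164, -0.33812141533102935, -0.5102078043044072]] [206.0135264799656, -161.102066428801, 1981.854148392869]
{'time': 0.1, 'joint_pos': array([-6.88948873e+01,  7.51251129e+00,  8.53231746e+01, -8.31544110e-04,
        8.72614530e+01, -4.89431287e+00]), 'qd': array([-0.13440112, -0.07287853, -0.11899892, -0.05226625, -0.03947512,
       -0.0322477 ]), 'joint_efforts': array([ 1.72286265e-03, -5.70949459e+01, -5.01942766e+01, -1.09102605e-04,
        8.02908442e-03, -6.28535918e-05]), 'tool_pos': array([ 262.84134004, -538.8124039 ,  230.32999845]), 'tcp_rot': array([-1.79903144e+02, -7.46019923e-03,  2.59994597e+01]), 'ft_force': array([1.09059465, 0.28387964, 0.11627604]), 'wrist_torque': array([ 0.11613992,  0.0940885 , -0.03421721]), 'grip_force': 0.0, 'finger_gap': 85.55233228864168}
```

View pics/top0.png

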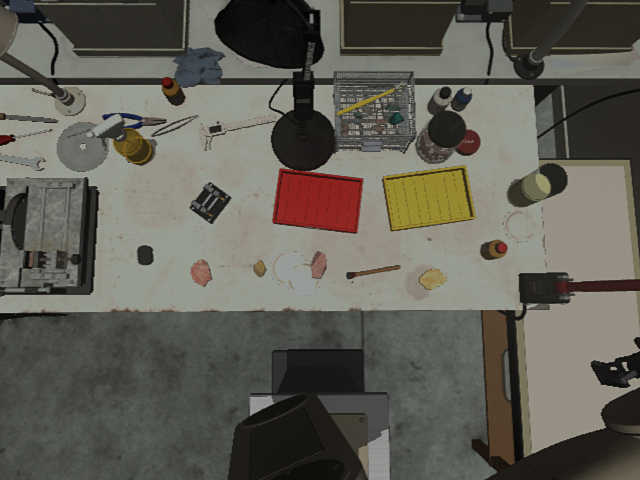

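View pics/side0.png

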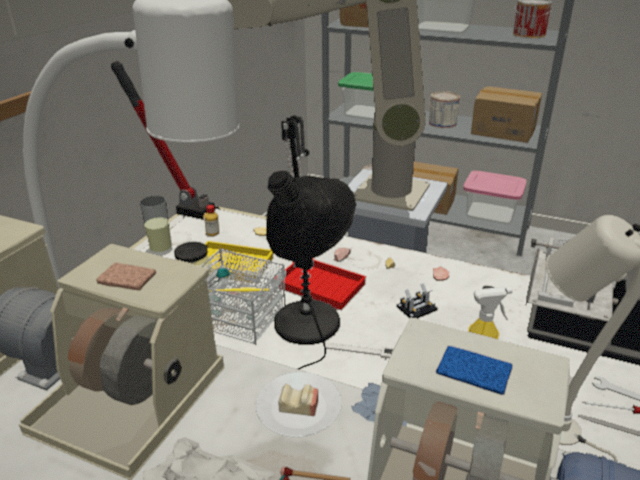

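The top view shows, left to right, the loupe (145,255), pink (202,272), yellow block (259,268), pink (318,264), the stick (373,271), yellow slab (431,279) and bottle (495,250). The holder is at (211,202), the red tray at (318,201) and the yellow tray at (429,198). In the side view the stick is hidden behind the lamp.

```bash
python3 - <<'E'
import cv2,numpy as np
t=cv2.imread("pics/top0.png");s=cv2.imread("pics/side0.png")
a=cv2.resize(t[165:300,180:450],None,fx=2.9,fy=2.9,interpolation=cv2.INTER_CUBIC)
b=np.vstack([cv2.resize(s[210:310,190:460],None,fx=2.9,fy=2.9,interpolation=cv2.INTER_CUBIC),cv2.resize(t[175:230,180:240],None,fx=5,fy=5,interpolation=cv2.INTER_CUBIC)[:, :].copy() if 0 else np.zeros((0,783,3),np.uint8)])
h=cv2.resize(t[178:228,185:237],None,fx=5.5,fy=5.5,interpolation=cv2.INTER_CUBIC)
h2=cv2.resize(s[278:323,388:445],None,fx=6,fy=6,interpolation=cv2.INTER_CUBIC)
c=np.zeros((290+280,800,3),np.uint8);c[:290,:783]=b;c[290:290+h.shape[0],:h.shape[1]]=h;c[290:290+h2.shape[0],400:400+h2.shape[1]]=h2
cv2.imwrite("pics/a.png",a);cv2.imwrite("pics/b.png",c)
E
```

```text
(no output)
```

View pics/a.png

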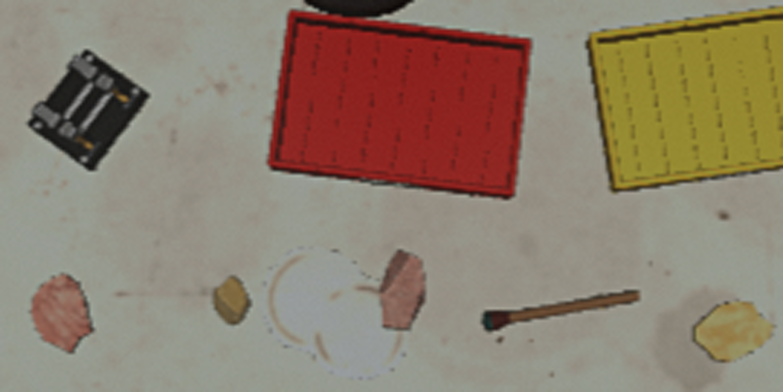

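View pics/b.png

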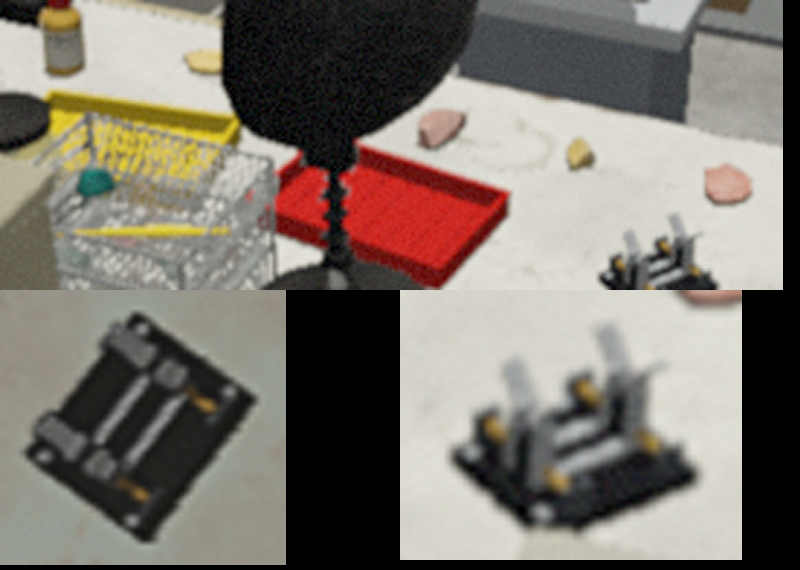

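The pink slab is at left (202,272) and the rough pink lump at (318,264). The stick's green head points left, towards world +y. The holder's jaw pairs are visible, with the shaft axis diagonal along image direction (-71,88) in the crop.

```bash
cat > m.py <<'E'
import cv2,numpy as np
from bench import eyes
def ray(S,u,v):
    d=S["R"].T@np.linalg.inv(S["mtx"])@[u,v,1.];return -S["R"].T@S["t"],d
def at(S,u,v,z):
    c,d=ray(S,u,v);return (c+d*(z-c[2])/d[2])
def tri(A,ua,B,ub):
    c,d=ray(A,*ua);e,f=ray(B,*ub);d/=np.linalg.norm(d);f/=np.linalg.norm(f)
    s,t=np.linalg.lstsq(np.c_[d,-f],e-c,rcond=None)[0];p,q=c+s*d,e+t*f
    return (p+q)/2,np.linalg.norm(p-q)
def proj(S,X):
    p=S["mtx"]@(S["R"]@np.array(X,float)+S["t"]);return p[:2]/p[2]
def blob(S,lo,hi,box):
    h=cv2.cvtColor(S["img"],cv2.COLOR_RGB2HSV);x0,y0,x1,y1=box
    m=np.zeros(h.shape[:2],np.uint8);m[y0:y1,x0:x1]=cv2.inRange(h,np.array(lo),np.array(hi))[y0:y1,x0:x1]
    m=cv2.morphologyEx(m,cv2.MORPH_CLOSE,np.ones((3,3),np.uint8))
    cs,_=cv2.findContours(m,0,1);c=max(cs,key=cv2.contourArea);return c
def rectw(S,c,z):
    w=np.array([at(S,*p,z)[:2] for p in c[:,0]],np.float32)
    (x,y),(a,b),t=cv2.minAreaRect(w); t=t if a>b else t+90
    return np.round([x,y,max(a,b),min(a,b),(t+90)%180-90],1)
def cen(c):
    m=cv2.moments(c);return m["m10"]/m["m00"],m["m01"]/m["m00"]
E
python3 - <<'E'
from m import *
T=eyes.snapshot("top");S=eyes.snapshot("side")
yb=((12,70,60),(35,255,255))
pk=((0,35,60),(14,255,255))
L={"pslab":(pk,(185,255,218,290),(425,260,455,285),8),"prough":(pk,(306,245,332,282),(330,244,352,262),20),
"yblock":(yb,(248,256,270,282),(382,255,398,270),20),"yslab":(yb,(415,262,450,295),(250,222,270,240),8),"stick":(((0,60,20),(30,255,255)),(342,255,404,282),None,9),
"red":(((0,150,60),(8,255,255)),(265,160,368,238),None,26),"yel":(((22,120,60),(32,255,255)),(378,160,480,235),None,26)}
for n,(c,b,sb,z) in L.items():
    k=blob(T,*c,b);print(n,"px",np.round(cen(k),1),cv2.boundingRect(k),"rect@z",z,rectw(T,k,z),end=" ")
    if sb:
        q=blob(S,*c,sb);X,e=tri(T,cen(k),S,cen(q));print("side",np.round(cen(q),1),cv2.boundingRect(q),"tri",np.round(X,1),round(e,1),end="")
    print()
hc=[(209.2,182.0),(231.7,198),(211.9,223.8),(189.9,208.0)]
w=np.array([at(T,*p,10)[:2] for p in hc]);print("holder",w.round(1).tolist(),w.mean(0).round(1),np.linalg.norm(w-np.roll(w,1,0),axis=1).round(1))
print("axis deg",[float(np.degrees(np.arctan2(*(w[i]-w[j])[::-1]))) for i,j in((0,3),(1,2),(0,1),(3,2))])
# black mask of holder base
k=blob(T,(0,0,0),(180,255,75),(183,175,238,230));print("base blob",cv2.boundingRect(k),rectw(T,k,10))
j=[(208.6,188),(216.3,193.5),(195.9,204.4),(203.2,209.3)]
for z in(58,50): 
  w=np.array([at(T,*p,z)[:2] for p in j]);print("jaws",z,w.mean(0).round(1),w.round(1).tolist())
for nm,a,b in(("lamphead",(270,30),(308,222)),("pole",(304,92),(330,290))):
    print(nm,tri(T,a,S,b))
E
```

```text
pslab px [200.5 272.4] (191, 259, 21, 28) rect@z 8 [424.9 274.9  61.4  44.3  24.3] side [440.2 273.4] (433, 266, 16, 15) tri [ 4.274e+02  2.776e+02 -1.000e-01] 1.3
prough px [318.3 264.7] (309, 251, 18, 28) rect@z 20 [441.5  -1.9  61.7  39.7 -26.7] side [341.  253.5] (334, 248, 16, 13) tri [444.2  -1.9   4.1] 0.3
yblock px [259.3 268.4] (254, 261, 12, 16) rect@z 20 [435.5 134.6  29.9  27.8  45.2] side [389.4 262.9] (386, 258, 8, 10) tri [436.2 138.    3.4] 0.4
yslab px [431.8 278.7] (419, 269, 28, 21) rect@z 8 [ 409.3 -269.7   54.6   47.6  -46.5] side [260.6 230.9] (254, 227, 13, 9) tri [ 410.9 -275.    -1.9] 5.5
stick px [372.7 271.1] (349, 265, 52, 14) rect@z 9 [ 427.2 -135.2  122.4   14.6  -82.2] 
red px [317.4 200.2] (273, 169, 90, 64) rect@z 26 [596.4  -0.6 199.7 131.9  82.6] 
yel px [428.7 197.4] (384, 165, 92, 65) rect@z 26 [ 602.  -265.4  201.   132.1  -82.1] 
holder [[644.5, 259.8], [605.0, 204.9], [542.4, 250.7], [580.9, 304.1]] [593.2 254.9] [77.5 67.6 77.5 65.8]
axis deg [-34.860990001861325, -36.20261263738353, 54.22754469785824, 54.23240130645573]
base blob (190, 182, 41, 42) [594.4 256.8  79.3  68.8 -35.8]
jaws 58 [592.7 254.9] [[618.0, 249.6], [605.0, 231.7], [579.6, 277.6], [568.2, 260.6]]
jaws 50 [594.4 256.8] [[619.9, 251.5], [606.8, 233.4], [581.3, 279.7], [569.8, 262.6]]
lamphead (array([840.42528322,  86.23186656, 328.24247178]), np.float64(3.2879916959462636))
pole (array([796.49318699,  68.78318269, 139.93811026]), np.float64(86.04796765094791))
```

```bash
python3 - <<'E'
from m import *
T=eyes.snapshot("top");o=[]
for (u,v),c in zip([(201,272),(318,264),(259,268),(432,279)],[((0,35,60),(14,255,255))]*2+[((12,50,60),(35,255,255))]*2):
    p=T["img"][v-18:v+18,u-18:u+18,::-1];o.append(cv2.resize(p,(300,300),interpolation=cv2.INTER_CUBIC))
    for z in (8,20):
        k=blob(T,*c,(u-18,v-18,u+18,v+18));w=np.array([at(T,*q,z)[:2] for q in k[:,0]],np.float32)
        m=cv2.moments(w);yaw=.5*np.degrees(np.arctan2(2*m["mu11"],m["mu20"]-m["mu02"]))
        e=[];
        for d in (yaw,yaw+90):
            a=np.radians(d);pr=w@[np.cos(a),np.sin(a)];e.append(np.ptp(pr).round(1))
        print(u,z,"cen",np.round([m["m10"]/m["m00"],m["m01"]/m["m00"]],1),"yaw",round(yaw,1),e,rectw(T,k,z))
cv2.imwrite("pics/c.png",np.vstack([np.hstack(o[:2]),np.hstack(o[2:])]))
E
```

```text
201 8 cen [427.2 275.1] yaw 14.7 [np.float64(63.0), np.float64(44.6)] [424.8 274.9  61.2  44.3  24.3]
201 20 cen [426.5 272.1] yaw 14.7 [np.float64(62.3), np.float64(44.1)] [424.2 271.9  60.5  43.8  24.3]
318 8 cen [443.9  -2.2] yaw -8.7 [np.float64(63.5), np.float64(40.8)] [442.6  -1.5  62.4  39.1 -26.7]
318 20 cen [443.   -2.1] yaw -8.7 [np.float64(62.8), np.float64(40.3)] [441.7  -1.4  61.7  38.7 -26.7]
259 8 cen [436.3 137.3] yaw 6.7 [np.float64(38.1), np.float64(27.8)] [435.8 136.7  32.6  28.8  38.9]
259 20 cen [435.5 135.9] yaw 6.7 [np.float64(37.7), np.float64(27.5)] [435.  135.3  32.2  28.5  38.9]
432 8 cen [ 409.5 -270.2] yaw -76.3 [np.float64(65.3), np.float64(46.4)] [ 408.7 -270.3   54.4   49.4  -46.3]
432 20 cen [ 409.  -267.2] yaw -76.3 [np.float64(64.6), np.float64(45.9)] [ 408.2 -267.2   53.8   48.8  -46.3]
```

View pics/c.png

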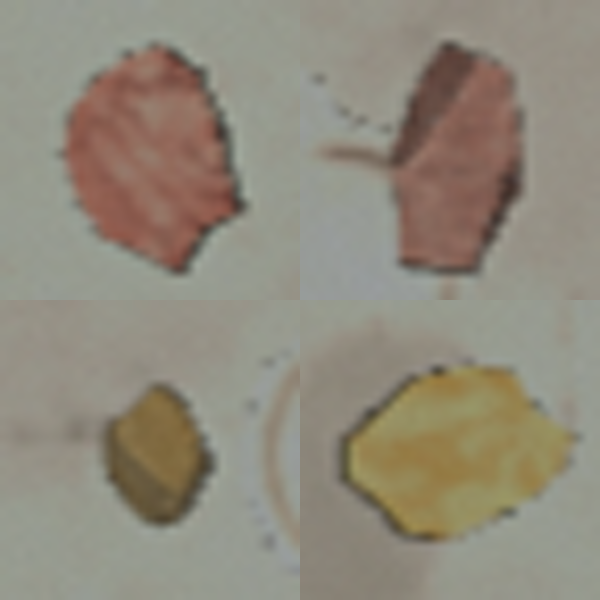

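```bash
cat > d.py <<'E'
import sys,numpy as np
# d.py x y z yaw  X Y Z YAW [X Y Z YAW ...] -> rows (cm, rad) of each target from first pose
a=np.array(sys.argv[1:],float).reshape(-1,4);p=a[0];c,s=np.cos(np.radians(p[3])),np.sin(np.radians(p[3]))
for q in a[1:]:
    d=q-p;print([float(round(v,3)) for v in((c*d[0]+s*d[1])/10,(s*d[0]-c*d[1])/10,-d[2]/10,0,0,-np.radians(d[3]))])
E
python3 d.py 263.05 -539.27 231.29 26 443 -2 130 -8.7; python3 d.py 443 -2 130 -8.7 443 -2 20 -8.7 443 -2 3 -8.7
```

```text
[39.726, -40.401, 10.129, 0.0, 0.0, 0.606]
[0.0, -0.0, 11.0, 0.0, 0.0, -0.0]
[0.0, -0.0, 12.7, 0.0, 0.0, -0.0]
```

```bash
python3 -m handwheel '{"series": [[[39.73,-40.4,10.13,0,0,0.606,0.8],[39.73,-40.4,10.13,0,0,0.606,0.8],[39.73,-40.4,10.13,0,0,0.606,0.8],[39.73,-40.4,10.13,0,0,0.606,0.8],[39.73,-40.4,10.13,0,0,0.606,0.8],[39.73,-40.4,10.13,0,0,0.606,0.8],[39.73,-40.4,10.13,0,0,0.606,0.8],[39.73,-40.4,10.13,0,0,0.606,0.8],[39.73,-40.4,10.13,0,0,0.606,0.8],[39.73,-40.4,10.13,0,0,0.606,0.8],[39.73,-40.4,10.13,0,0,0.606,0.8],[39.73,-40.4,10.13,0,0,0.606,0.8]]]}'
```

```text
time: 1.75
tool_pos: [443.0, -3.3, 130.3]
tcp_rot: [180.0, -0.0, -8.8]
ft_force: [-0.1, -0.0, -0.3]
finger_gap: 68.4
grip_force: 0.0
```

```bash
python3 -m handwheel '{"series": [[[0,0,4,0,0,0,0.8],[0,0,8,0,0,0,0.8],[0,0,11,0,0,0,0.8],[0,0,12.2,0,0,0,0.8],[0,0,12.8,0,0,0,0.8],[0,0,12.8,0,0,0,0],[0,0,12.8,0,0,0,0],[0,0,12.8,0,0,0,0],[0,0,12.8,0,0,0,0],[0,0,12.8,0,0,0,0],[0,0,12.8,0,0,0,0],[0,0,12.8,0,0,0,0]]]}' 40
```

```text
time: 3.25
tool_pos: [444.3, -2.2, 3.5]
tcp_rot: [180.0, -0.1, -8.7]
ft_force: [-2.6, -0.8, 6.6]
finger_gap: 35.4
grip_force: 39.8
```

```bash
python3 -m handwheel '{"series": [[[0,0,-0.5,0,0,0,0],[0,0,-2,0,0,0,0],[0,0,-4,0,0,0,0],[0,0,-6,0,0,0,0],[0,0,-6,0,0,0,0]]]}'; python3 - <<'E'
from m import *
for n in("top","side"):
    S=eyes.snapshot(n);u,v=proj(S,(443,-2,60)).astype(int);u=max(u,80);cv2.imwrite(f"pics/g_{n}.png",cv2.resize(S["img"][v-50:v+50,u-65:u+65,::-1],None,fx=4,fy=4))
a,b=[cv2.imread(f"pics/g_{n}.png") for n in("top","side")]
cv2.imwrite("pics/g1.png",cv2.resize(np.hstack([a,b]),(800,308)))
E
python3 d.py 443 -2 62 -8.7  590.6 -45.2 62 -7.4   590.6 -45.2 20 -7.4
```

```text
time: 3.88
tool_pos: [445.0, -2.2, 64.5]
tcp_rot: [-180.0, -0.3, -8.7]
ft_force: [-0.3, -0.1, -0.4]
finger_gap: 35.5
grip_force: 40.2
[15.244, 2.038, -0.0, 0.0, 0.0, -0.023]
[15.244, 2.038, 4.2, 0.0, 0.0, -0.023]
```

View pics/g1.png

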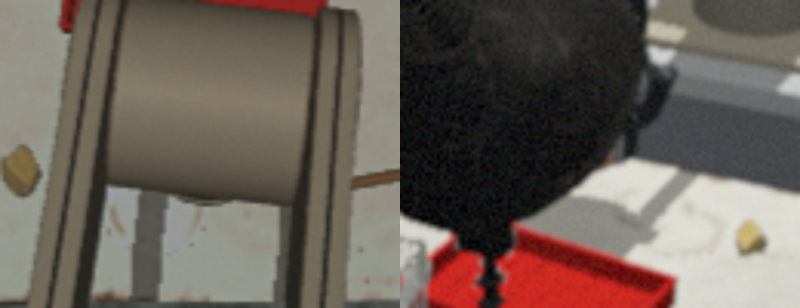

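Side view is blocked by the lamp and the top view by the wrist, but the gripper reports 35.5 mm at 40 N, so the stone is held.

```bash
python3 -m handwheel '{"series": [[[1.5,0.2,0,0,0,-0.023,0],[4.5,0.6,0,0,0,-0.023,0],[8,1.1,0,0,0,-0.023,0],[11.5,1.6,0,0,0,-0.023,0],[14,1.9,0.5,0,0,-0.023,0],[15.24,2.04,2,0,0,-0.023,0],[15.24,2.04,3.8,0,0,-0.023,0],[15.24,2.04,4.8,0,0,-0.023,0],[15.24,2.04,5.3,0,0,-0.023,0],[15.24,2.04,5.3,0,0,-0.023,0]]]}'
```

```text
time: 5.22
tool_pos: [590.2, -45.1, 8.9]
tcp_rot: [-180.0, 0.0, -7.4]
ft_force: [0.4, 0.2, -1.4]
finger_gap: 35.0
grip_force: 40.2
```

```bash
python3 -m handwheel '{"series": [[[0,0,0.1,0,0,0,0],[0,0,0.2,0,0,0,0],[0,0,0.2,0,0,0,0]]]}';python3 -c "
from bench import *;print(status.sense()['joint_pos'])"
```

```text
time: 5.6
tool_pos: [591.0, -45.3, 7.7]
tcp_rot: [180.0, -0.1, -7.4]
ft_force: [-0.3, 0.7, 3.7]
finger_gap: 35.1
grip_force: 40.6
[-9.33832139e+00  1.86676010e+01  9.70125031e+01  1.87340760e-03
  6.42671541e+01  8.80615852e+01]
```

```bash
python3 -m handwheel '{"series": [[[0,0,0.2,0,0,0,0.45],[0,0,0.2,0,0,0,0.5],[0,0,0.1,0,0,0,0.58],[0,0,0,0,0,0,0.62],[0,0,-2,0,0,0,0.62],[0,0,-6,0,0,0,0.62],[0,0,-10,0,0,0,0.66],[0,0,-10,0,0,0,0.66]]]}'; python3 d.py 590.6 -45.2 107 -7.4 426.5 275 60 14.7; python3 d.py 590.6 -45.2 107 -7.4 426.5 275 107 14.7
```

```text
time: 6.6
tool_pos: [594.3, -45.8, 113.5]
tcp_rot: [180.0, -0.6, -7.4]
ft_force: [1.1, 0.3, -0.2]
finger_gap: 56.5
grip_force: 0.0
[-20.397, -29.64, 4.7, 0.0, 0.0, -0.386]
[-20.397, -29.64, -0.0, 0.0, 0.0, -0.386]
```

```bash
python3 -m handwheel '{"series": [[[-20.4,-29.64,0,0,0,-0.386,0.66],[-20.4,-29.64,0,0,0,-0.386,0.66],[-20.4,-29.64,0,0,0,-0.386,0.66],[-20.4,-29.64,0,0,0,-0.386,0.66],[-20.4,-29.64,2,0,0,-0.386,0.66],[-20.4,-29.64,4.7,0,0,-0.386,0.66],[-20.4,-29.64,4.7,0,0,-0.386,0.66],[-20.4,-29.64,7.7,0,0,-0.386,0.66],[-20.4,-29.64,9.2,0,0,-0.386,0.66],[-20.4,-29.64,10,0,0,-0.386,0.66],[-20.4,-29.64,10.4,0,0,-0.386,0.66],[-20.4,-29.64,10.4,0,0,-0.386,0.66]]]}'
```

```text
time: 8.1
tool_pos: [426.9, 274.9, 3.4]
tcp_rot: [-180.0, -0.0, 14.7]
ft_force: [-0.1, -0.0, 0.7]
finger_gap: 56.6
grip_force: 0.0
```

```bash
python3 -m handwheel '{"series": [[[0,0,0.2,0,0,0,0.66],[0,0,0.4,0,0,0,0.66],[0,0,0.4,0,0,0,0.66]]]}'; python3 - <<'E'
from m import *
S=eyes.snapshot("side");u,v=440,268;cv2.imwrite("pics/g2.png",cv2.resize(S["img"][v-45:v+35,u-60:u+60,::-1],None,fx=5,fy=5,interpolation=cv2.INTER_CUBIC))
E
```

```text
time: 8.48
tool_pos: [426.4, 274.9, -1.1]
tcp_rot: [180.0, 0.0, 14.7]
ft_force: [-0.2, 0.6, 0.0]
finger_gap: 56.1
grip_force: 0.0
```

View pics/g2.png

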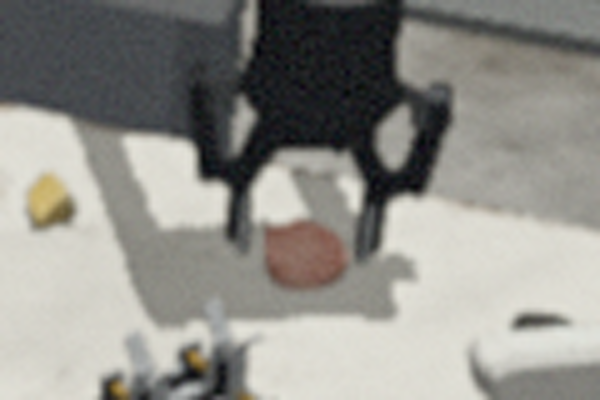

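The fingers straddle the slab at (305,255) in the crop, with no bench contact yet.

```bash
python3 -m handwheel '{"series": [[[0,0,0.15,0,0,0,0.6],[0,0,0.25,0,0,0,0.58],[0,0,0.25,0,0,0,0.58]]]}'
```

```text
time: 8.9
tool_pos: [426.6, 275.0, -2.9]
tcp_rot: [180.0, 0.0, 14.7]
ft_force: [-3.1, -2.4, 5.7]
finger_gap: 49.6
grip_force: 3.7
```

```bash
python3 -m handwheel '{"series": [[[0,0,0.1,0,0,0,0.58],[0,0,0.2,0,0,0,0.58],[0,0,0.2,0,0,0,0.58]]]}'
```

```text
time: 9.28
tool_pos: [426.6, 275.1, -3.0]
tcp_rot: [180.0, 0.0, 14.7]
ft_force: [-13.6, -6.8, 31.0]
finger_gap: 49.3
grip_force: 15.3
```

```bash
python3 -m handwheel '{"series": [[[0,0,-0.4,0,0,0,0.58],[0,0,-0.4,0,0,0,0.2],[0,0,-0.4,0,0,0,0.2],[0,0,-0.4,0,0,0,0.2],[0,0,-0.4,0,0,0,0.2]]]}' 40; python3 d.py 426.5 275 58.5 14.7 602 44 58.5 -7.4
```

```text
time: 9.9
tool_pos: [427.2, 275.2, -0.4]
tcp_rot: [-180.0, -0.1, 14.7]
ft_force: [-3.8, -2.3, 12.9]
finger_gap: 41.6
grip_force: 39.3
[11.114, 26.797, -0.0, 0.0, 0.0, 0.386]
```

```bash
python3 -m handwheel '{"series": [[[0,0,-0.5,0,0,0,0.2],[0,0,-2,0,0,0,0.2],[0,0,-4,0,0,0,0.2],[0,0,-5.5,0,0,0,0.2],[0,0,-6,0,0,0,0.2],[0,0,-6,0,0,0,0.2]]]}'; python3 - <<'E'
from m import *
S=eyes.snapshot("side");u,v=440,260;cv2.imwrite("pics/g3.png",cv2.resize(S["img"][v-60:v+35,u-60:u+60,::-1],None,fx=5,fy=5,interpolation=cv2.INTER_CUBIC))
E
```

```text
time: 10.65
tool_pos: [426.6, 275.0, 58.8]
tcp_rot: [-180.0, -0.0, 14.7]
ft_force: [0.3, 0.6, -0.9]
finger_gap: 41.9
grip_force: 40.6
```

View pics/g3.png

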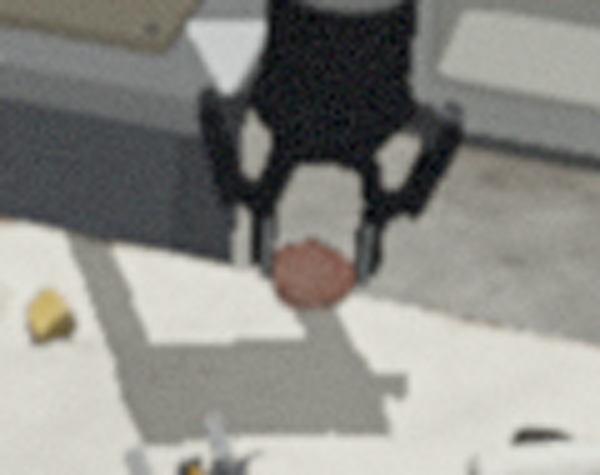

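The slab is held level at (312,272) in the crop.

```bash
python3 -m handwheel '{"series": [[[1,2.4,0,0,0,0.05,0.2],[3,7.2,0,0,0,0.12,0.2],[5,12,0,0,0,0.2,0.2],[7,16.9,0,0,0,0.28,0.2],[9,21.7,0,0,0,0.34,0.2],[10.5,25.3,0,0,0,0.38,0.2],[11.11,26.8,1,0,0,0.386,0.2],[11.11,26.8,3,0,0,0.386,0.2],[11.11,26.8,4.5,0,0,0.386,0.2],[11.11,26.8,5.2,0,0,0.386,0.2],[11.11,26.8,5.3,0,0,0.386,0.2],[11.11,26.8,5.3,0,0,0.386,0.2]]]}'
```

```text
time: 12.2
tool_pos: [602.2, 44.4, 5.9]
tcp_rot: [-180.0, -0.0, -7.4]
ft_force: [-0.5, 0.9, -1.0]
finger_gap: 41.6
grip_force: 40.7
```

```bash
python3 -m handwheel '{"series": [[[0,0,0.1,0,0,0,0.2],[0,0,0.2,0,0,0,0.2],[0,0,0.2,0,0,0,0.2]]]}'
```

```text
time: 12.58
tool_pos: [602.3, 43.9, 3.8]
tcp_rot: [-180.0, -0.0, -7.4]
ft_force: [0.0, -0.3, 0.2]
finger_gap: 42.0
grip_force: 40.7
```

```bash
python3 -m handwheel '{"series": [[[0,0,0.1,0,0,0,0.2],[0,0,0.15,0,0,0,0.2],[0,0,0.15,0,0,0,0.2]]]}'
```

```text
time: 12.95
tool_pos: [602.5, 43.9, 3.6]
tcp_rot: [-180.0, -0.0, -7.4]
ft_force: [-5.8, -0.5, 12.2]
finger_gap: 41.8
grip_force: 42.0
```

```bash
python3 -m handwheel '{"series": [[[0,0,0,0,0,0,0.52],[0,0,-0.1,0,0,0,0.55],[0,0,-0.2,0,0,0,0.6],[0,0,-0.2,0,0,0,0.6],[0,0,-2,0,0,0,0.6],[0,0,-6,0,0,0,0.6],[0,0,-9.8,0,0,0,0.6],[0,0,-9.8,0,0,0,0.6]]]}'; python3 d.py 602 44 100 -7.4 436 136.5 100 6.7;python3 - <<'E'
from m import *
T=eyes.snapshot("top");cv2.imwrite("pics/h1.png",cv2.resize(T["img"][160:300,180:450,::-1],None,fx=2.9,fy=2.9,interpolation=cv2.INTER_CUBIC))
E
```

```text
time: 13.95
tool_pos: [605.5, 44.0, 106.1]
tcp_rot: [-179.9, -0.5, -7.4]
ft_force: [1.0, -0.3, -0.1]
finger_gap: 51.1
grip_force: 0.0
[-17.653, -7.035, -0.0, 0.0, 0.0, -0.246]
```

View pics/h1.png

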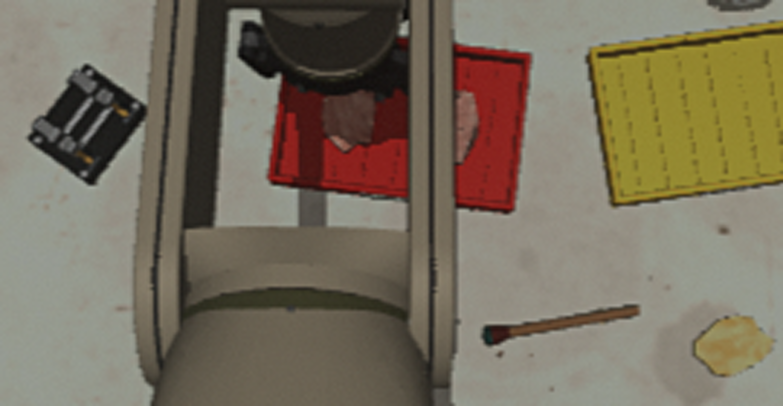

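Both pink stones lie in the red tray, at about (350,122) and (467,125) in the crop.

```bash
python3 -m handwheel '{"series": [[[-17.65,-7.04,0,0,0,-0.246,0.6],[-17.65,-7.04,0,0,0,-0.246,0.6],[-17.65,-7.04,0,0,0,-0.246,0.6],[-17.65,-7.04,0,0,0,-0.246,0.6],[-17.65,-7.04,4,0,0,-0.246,0.6],[-17.65,-7.04,8,0,0,-0.246,0.6],[-17.65,-7.04,9.5,0,0,-0.246,0.6],[-17.65,-7.04,9.9,0,0,-0.246,0.6],[-17.65,-7.04,9.9,0,0,-0.246,0.6]]]}'
```

```text
time: 15.12
tool_pos: [437.0, 136.5, 1.9]
tcp_rot: [-180.0, -0.1, 6.7]
ft_force: [0.1, -0.1, 0.8]
finger_gap: 51.5
grip_force: 0.0
```

```bash
python3 -m handwheel '{"series": [[[0,0,0,0,0,0,0],[0,0,0,0,0,0,0],[0,0,0,0,0,0,0],[0,0,0,0,0,0,0],[0,0,0,0,0,0,0]]]}' 35
```

```text
time: 15.75
tool_pos: [437.4, 136.8, 2.7]
tcp_rot: [-180.0, -0.2, 6.7]
ft_force: [-1.5, 0.2, 6.6]
finger_gap: 27.0
grip_force: 34.0
```

```bash
python3 -m handwheel '{"series": [[[0,0,-0.5,0,0,0,0],[0,0,-2,0,0,0,0],[0,0,-4,0,0,0,0],[0,0,-6,0,0,0,0],[0,0,-7,0,0,0,0],[0,0,-7,0,0,0,0]]]}'; python3 d.py 436 136.5 71 6.7 595.8 -220.8 71 7.9; python3 d.py 436 136.5 71 6.7 595.8 -220.8 11 7.9;  python3 - <<'E'
from m import *
S=eyes.snapshot("side");u,v=385,245;cv2.imwrite("pics/g4.png",cv2.resize(S["img"][v-60:v+35,u-60:u+60,::-1],None,fx=5,fy=5,interpolation=cv2.INTER_CUBIC))
E
```

```text
time: 16.5
tool_pos: [436.9, 136.7, 72.2]
tcp_rot: [-180.0, -0.1, 6.7]
ft_force: [0.9, -0.6, -0.6]
finger_gap: 27.0
grip_force: 34.5
[11.702, 37.35, -0.0, 0.0, 0.0, -0.021]
[11.702, 37.35, 6.0, 0.0, 0.0, -0.021]
```

View pics/g4.png

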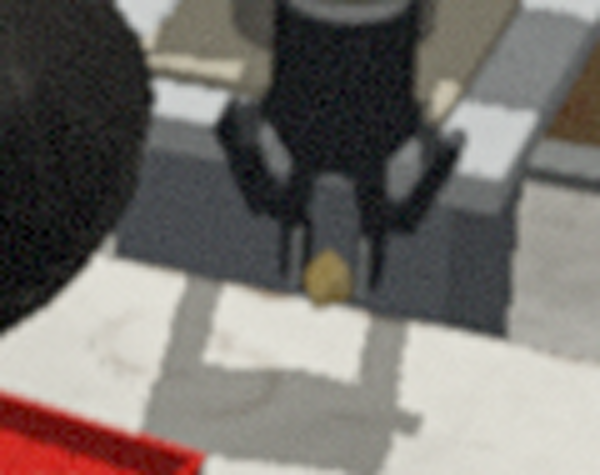

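The block is held between the fingers at (328,275) in the crop.

```bash
python3 -m handwheel '{"series": [[[0.7,2.2,0,0,0,-0.02,0],[2.2,7,0,0,0,-0.02,0],[4,12.8,0,0,0,-0.02,0],[5.8,18.5,0,0,0,-0.02,0],[7.6,24.3,0,0,0,-0.02,0],[9.4,30,0,0,0,-0.02,0],[10.9,34.8,0,0,0,-0.02,0],[11.7,37.35,1,0,0,-0.02,0],[11.7,37.35,3.5,0,0,-0.02,0],[11.7,37.35,5.3,0,0,-0.02,0],[11.7,37.35,6.2,0,0,-0.02,0],[11.7,37.35,6.3,0,0,-0.02,0]]]}'
```

```text
time: 18.05
tool_pos: [595.4, -220.1, 7.4]
tcp_rot: [-180.0, 0.1, 7.9]
ft_force: [0.3, -0.2, -1.1]
finger_gap: 27.2
grip_force: 34.4
```

```bash
python3 -m handwheel '{"series": [[[0,0,0.1,0,0,0,0],[0,0,0.2,0,0,0,0],[0,0,0.2,0,0,0,0]]]}'
```

```text
time: 18.42
tool_pos: [596.2, -220.7, 6.7]
tcp_rot: [180.0, -0.1, 7.8]
ft_force: [-0.4, 1.7, 3.3]
finger_gap: 27.1
grip_force: 35.0
```

```bash
python3 -m handwheel '{"series": [[[0,0,0,0,0,0,0.38],[0,0,0,0,0,0,0.42],[0,0,-0.1,0,0,0,0.48],[0,0,-0.1,0,0,0,0.5],[0,0,-2,0,0,0,0.55],[0,0,-6,0,0,0,0.6],[0,0,-10,0,0,0,0.7],[0,0,-10,0,0,0,0.7]]]}'; python3 d.py 595.8 -220.8 106 7.9 409.5 -270 106 103.7
```

```text
time: 19.42
tool_pos: [599.2, -222.4, 112.8]
tcp_rot: [179.7, -0.5, 7.8]
ft_force: [0.2, -0.7, -0.6]
finger_gap: 59.4
grip_force: 0.0
[-19.129, 2.313, -0.0, 0.0, 0.0, -1.672]
```

```bash
python3 -m handwheel '{"series": [[[-19.13,2.31,0,0,0,-1.672,0.7],[-19.13,2.31,0,0,0,-1.672,0.7],[-19.13,2.31,0,0,0,-1.672,0.7],[-19.13,2.31,0,0,0,-1.672,0.7],[-19.13,2.31,0,0,0,-1.672,0.7],[-19.13,2.31,0,0,0,-1.672,0.7],[-19.13,2.31,0,0,0,-1.672,0.7],[-19.13,2.31,0,0,0,-1.672,0.7],[-19.13,2.31,0,0,0,-1.672,0.7],[-19.13,2.31,4,0,0,-1.672,0.7],[-19.13,2.31,8,0,0,-1.672,0.7],[-19.13,2.31,9,0,0,-1.672,0.7]]]}'
```

```text
time: 20.92
tool_pos: [407.4, -268.1, 13.5]
tcp_rot: [-179.8, -0.2, 103.6]
ft_force: [-0.2, 0.9, -0.8]
finger_gap: 59.7
grip_force: 0.0
```

```bash
python3 -m handwheel '{"series": [[[0,0,1,0,0,0,0.7],[0,0,1.6,0,0,0,0.68],[0,0,1.8,0,0,0,0.64],[0,0,1.8,0,0,0,0.64]]]}'; python3 - <<'E'
from m import *
S=eyes.snapshot("side");u,v=262,228;cv2.imwrite("pics/g5.png",cv2.resize(S["img"][v-55:v+40,u-60:u+60,::-1],None,fx=5,fy=5,interpolation=cv2.INTER_CUBIC))
E
```

```text
time: 21.42
tool_pos: [409.8, -270.1, -1.4]
tcp_rot: [180.0, 0.0, 103.6]
ft_force: [-0.7, -0.8, -0.2]
finger_gap: 54.4
grip_force: 0.0
```

View pics/g5.png

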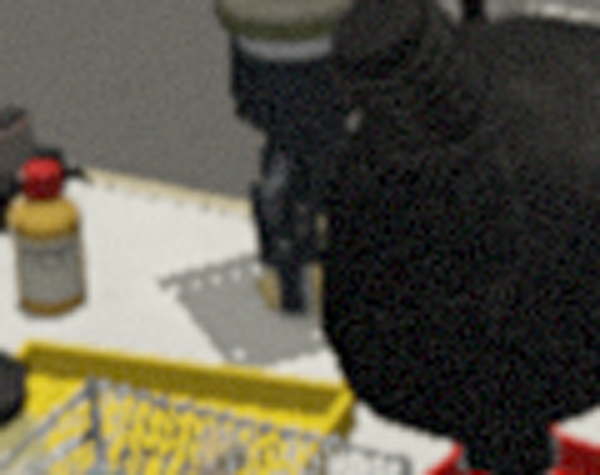

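The slab is seen on both sides of the near finger at (292,285), so the grasp is lined up.

```bash
python3 -m handwheel '{"series": [[[0,0,0,0,0,0,0.2],[0,0,0,0,0,0,0.2],[0,0,0,0,0,0,0.2],[0,0,0,0,0,0,0.2],[0,0,0,0,0,0,0.2]]]}' 40
```

```text
time: 22.1
tool_pos: [410.2, -270.2, -1.0]
tcp_rot: [179.9, 0.1, 103.6]
ft_force: [0.3, 1.2, 5.9]
finger_gap: 44.1
grip_force: 40.4
```

```bash
python3 -m handwheel '{"series": [[[0,0,-0.5,0,0,0,0.2],[0,0,-2,0,0,0,0.2],[0,0,-4,0,0,0,0.2],[0,0,-5.5,0,0,0,0.2],[0,0,-6,0,0,0,0.2],[0,0,-6,0,0,0,0.2]]]}';python3 d.py 409.5 -270 58 103.7  608.2 -310 58 97.9; python3 - <<'E'
from m import *
S=eyes.snapshot("side");u,v=262,215;T=eyes.snapshot("top");a,b=430,262
cv2.imwrite("pics/g6.png",np.hstack([cv2.resize(S["img"][v-50:v+50,u-50:u+50,::-1],(400,400)),cv2.resize(T["img"][a-0-200:a-100,b+120:b+220,::-1],(400,400))]))
E
```

```text
time: 22.85
tool_pos: [409.5, -269.9, 58.3]
tcp_rot: [180.0, 0.0, 103.6]
ft_force: [0.0, -0.3, -1.0]
finger_gap: 43.8
grip_force: 40.9
[-8.592, 18.357, -0.0, 0.0, 0.0, 0.101]
```

View pics/g6.png

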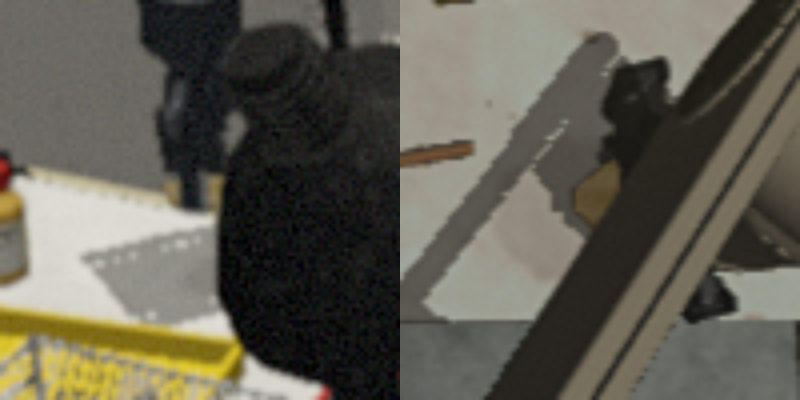

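The slab is held level and clear of the bench in both views.

```bash
python3 -m handwheel '{"series": [[[-0.9,1.9,0,0,0,0.02,0.2],[-2.6,5.5,0,0,0,0.05,0.2],[-4.4,9.4,0,0,0,0.08,0.2],[-6.2,13.2,0,0,0,0.1,0.2],[-7.8,16.6,0,0,0,0.1,0.2],[-8.59,18.36,0.8,0,0,0.1,0.2],[-8.59,18.36,2.8,0,0,0.1,0.2],[-8.59,18.36,4.5,0,0,0.1,0.2],[-8.59,18.36,5.2,0,0,0.1,0.2],[-8.59,18.36,5.4,0,0,0.1,0.2],[-8.59,18.36,5.5,0,0,0.1,0.2],[-8.59,18.36,5.5,0,0,0.1,0.2]]]}'
```

```text
time: 24.45
tool_pos: [608.1, -310.1, 3.3]
tcp_rot: [180.0, 0.0, 97.9]
ft_force: [-0.4, -1.2, -0.8]
finger_gap: 44.1
grip_force: 41.2
```

```bash
python3 -m handwheel '{"series": [[[0,0,0.05,0,0,0,0.2],[0,0,0.1,0,0,0,0.2],[0,0,0.1,0,0,0,0.2]]]}'
```

```text
time: 24.82
tool_pos: [608.3, -310.2, 3.1]
tcp_rot: [180.0, 0.0, 97.9]
ft_force: [-3.5, 1.6, 6.8]
finger_gap: 44.0
grip_force: 41.6
```

```bash
python3 -m handwheel '{"series": [[[0,0,0,0,0,0,0.54],[0,0,0,0,0,0,0.58],[0,0,-0.1,0,0,0,0.62],[0,0,-0.1,0,0,0,0.62],[0,0,-2,0,0,0,0.6],[0,0,-6,0,0,0,0.5],[0,0,-10,0,0,0,0.45],[0,0,-10,0,0,0,0.45]]]}'; python3 - <<'E'
from m import *
T=eyes.snapshot("top");I=cv2.imread("pics/top0.png");g=I.min(2).astype(int)
b=cv2.GaussianBlur(I,(0,0),1)
x0,y0,x1,y1=342,256,406,284
h=cv2.cvtColor(I,cv2.COLOR_BGR2HSV);m=np.zeros(g.shape,np.uint8);m[y0:y1,x0:x1]=((I.max(2)<118)|(h[:,:,1]>75))[y0:y1,x0:x1]
n,l,st,_=cv2.connectedComponentsWithStats(m);k=1+st[1:,4].argmax();v,u=np.nonzero(l==k);print(st[k])
for r in range(262,280):print("".join("#" if l[r,c]==k else "." for c in range(344,404)))
w=np.array([at(T,a,c,9)[:2] for a,c in zip(u,v)],np.float32)
vx,vy,cx,cy=cv2.fitLine(w[w[:,1]<-110],cv2.DIST_L2,0,.01,.01).ravel();d=np.array([vx,vy]);d*=np.sign(-vy);pr=(w-[cx,cy])@d
e0,e1=pr.min()-1,pr.max()+1;print("len",e1-e0,"yaw",np.degrees(np.arctan2(d[1],d[0])),"from plain",np.array([cx,cy])+d*(e1-70),"from head",np.array([cx,cy])+d*(e0+60))
E
```

```text
time: 25.82
tool_pos: [611.4, -312.0, 109.2]
tcp_rot: [179.5, 0.4, 97.9]
ft_force: [1.5, -1.0, 0.3]
finger_gap: 38.2
grip_force: 0.0
[346 265  54  15 266]
............................................................
............................................................
............................................................
...................................................#####....
..........................................##.###########....
.......................................#################....
..................................######################....
............................##########################......
......................##########################............
................##########################..................
...##################################.......................
..#############################.............................
..#######################...................................
..#################.........................................
..############..............................................
...########.................................................
...######...................................................
....##......................................................
len 130.32072 yaw -80.21036 from plain [ 427.33444 -125.44284] from head [ 427.2799   -125.126785]
```

```bash
python3 d.py 608.2 -310 102 97.9 427.3 -125.3 102 99.2; python3 d.py 427.3 -125.3 102 99.2 594 256 102 144.2
```

```text
[20.781, -15.38, -0.0, 0.0, 0.0, -0.023]
[34.974, 22.552, -0.0, 0.0, 0.0, -0.785]
```

```bash
python3 -m handwheel '{"series": [[[20.78,-15.38,0,0,0,-0.023,0.45],[20.78,-15.38,0,0,0,-0.023,0.45],[20.78,-15.38,0,0,0,-0.023,0.45],[20.78,-15.38,0,0,0,-0.023,0.45],[20.78,-15.38,0,0,0,-0.023,0.45],[20.78,-15.38,4,0,0,-0.023,0.45],[20.78,-15.38,8,0,0,-0.023,0.45],[20.78,-15.38,9.6,0,0,-0.023,0.45],[20.78,-15.38,10,0,0,-0.023,0.45],[20.78,-15.38,10,0,0,-0.023,0.45]]]}'
```

```text
time: 27.12
tool_pos: [428.0, -125.8, 2.9]
tcp_rot: [179.9, 0.0, 99.2]
ft_force: [-0.4, -0.3, 0.1]
finger_gap: 38.0
grip_force: 0.0
```

```bash
python3 -m handwheel '{"series": [[[0,0,0,0,0,0,0.3],[0,0,0,0,0,0,0],[0,0,0,0,0,0,0],[0,0,0,0,0,0,0],[0,0,0,0,0,0,0],[0,0,0,0,0,0,0]]]}' 60
```

```text
time: 27.88
tool_pos: [428.0, -125.7, 2.9]
tcp_rot: [179.9, 0.1, 99.2]
ft_force: [-0.4, 0.6, 7.0]
finger_gap: 6.5
grip_force: 58.9
```

```bash
python3 -m handwheel '{"series": [[[0,0,-0.5,0,0,0,0],[0,0,-2,0,0,0,0],[0,0,-5,0,0,0,0],[0,0,-8,0,0,0,0],[0,0,-10,0,0,0,0],[0,0,-10,0,0,0,0]]]}'
```

```text
time: 28.62
tool_pos: [428.7, -126.0, 104.6]
tcp_rot: [179.8, 0.1, 99.2]
ft_force: [0.2, -0.0, -0.2]
finger_gap: 6.4
grip_force: 58.8
```

```bash
python3 -m handwheel '{"series": [[[2,1.3,0,0,0,-0.06,0],[5,3.2,0,0,0,-0.15,0],[9,5.8,0,0,0,-0.25,0],[13,8.4,0,0,0,-0.35,0],[17,11,0,0,0,-0.45,0],[21,13.5,0,0,0,-0.55,0],[25,16.1,0,0,0,-0.65,0],[29,18.7,0,0,0,-0.74,0],[32.5,21,0,0,0,-0.785,0],[34.97,22.55,0,0,0,-0.785,0],[34.97,22.55,0,0,0,-0.785,0],[34.97,22.55,0,0,0,-0.785,0]]]}'; python3 - <<'E'
from m import *
S=eyes.snapshot("side");T=eyes.snapshot("top")
u,v=proj(S,(594,256,70)).astype(int);a,b=proj(T,(594,256,60)).astype(int);print(u,v,a,b)
cv2.imwrite("pics/k.png",np.hstack([cv2.resize(S["img"][v-45:v+45,u-40:u+40,::-1],(400,450),interpolation=cv2.INTER_CUBIC),cv2.resize(T["img"][b-45:b+45,a-40:a+40,::-1],(400,450),interpolation=cv2.INTER_CUBIC)]))
for z in(102,111):print(z,proj(T,(594,256,z)),proj(S,(594,256,z)))
E
```

```text
time: 30.12
tool_pos: [592.8, 255.3, 100.8]
tcp_rot: [-179.9, -0.1, 144.2]
ft_force: [0.2, -0.7, -0.2]
finger_gap: 6.6
grip_force: 58.8
417 283 205 198
102 [200.85347147 193.89106232] [418.10723065 272.14429851]
111 [199.84524366 192.95982614] [418.39227763 268.98765941]
```

View pics/k.png

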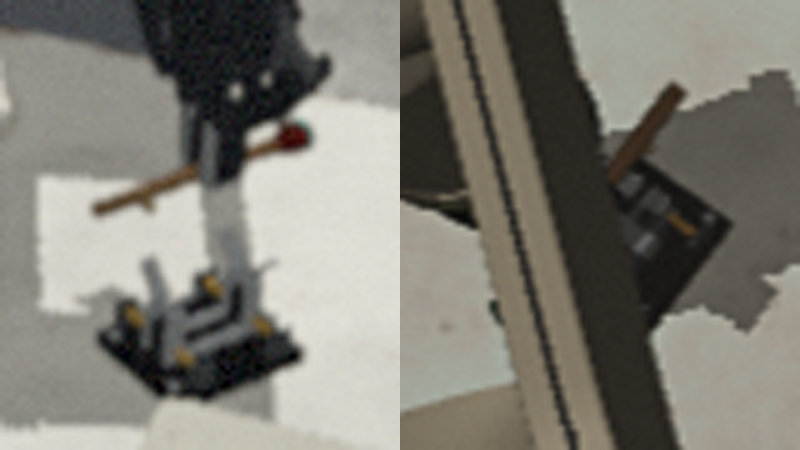

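The stick is level in the grip, foot downward and directly above the holder. In the side image the plain end is at about (397,280) and the head end at (439,265). In the top image the plain end is at (221,171).

```bash
python3 - <<'E'
from m import *
S=eyes.snapshot("side");T=eyes.snapshot("top")
m=np.array([593.5,255.7,108]);d=np.array([.811,-.585,0])
print("plain S",proj(S,m+70*d),"head S",proj(S,m-60*d),"plain T",proj(T,m+70*d))
print("tri plain",tri(T,(221,170.6),S,(397,280)))
h=cv2.cvtColor(T["img"],cv2.COLOR_RGB2HSV)
mk=np.zeros(h.shape[:2],np.uint8);mk[164:190,204:228]=((h[:,:,1]>85)&(h[:,:,0]<20))[164:190,204:228]
v,u=np.nonzero(mk);print(len(u));w=np.array([at(T,a,b,108)[:2] for a,b in zip(u,v)],np.float32)
vx,vy,cx,cy=cv2.fitLine(w,cv2.DIST_L2,0,.01,.01).ravel();dd=np.array([vx,vy])*np.sign(vx);print("yaw",np.degrees(np.arctan2(dd[1],dd[0])),"end",w[((w-[cx,cy])@dd).argmax()],"perp off tool",np.cross(dd,m[:2]-[cx,cy]))
g=cv2.cvtColor(S["img"],cv2.COLOR_RGB2HSV)
ms=((g[:,:,1]>60)&(g[:,:,2]>40)&((g[:,:,0]<20)|(g[:,:,0]>170))).astype(np.uint8);ms[:255]=0;ms[284:]=0;ms[:,:390]=0;ms[:,445:]=0
n,l,st,_=cv2.connectedComponentsWithStats(ms);print(st[1:][st[1:,4]>6])
E
```

```text
plain S [394.39913767 278.67599448] head S [437.81611719 262.69956646] plain T [219.72201191 168.2148432 ]
tri plain (array([645.66759082, 216.40872023, 101.57604966]), np.float64(6.788400293134239))
76
yaw -34.355457 end [646.22284 214.04622] perp off tool 4.6346784186629435
[[425 262  13   8  40]
 [396 270  21  10  53]]<stdin>:9: DeprecationWarning: Arrays of 2-dimensional vectors are deprecated. Use arrays of 3-dimensional vectors instead. (deprecated in NumPy 2.0)
```

```bash
python3 - <<'E'
from m import *
S=eyes.snapshot("side");I=cv2.imread("pics/side0.png")[:,:,::-1];N=S["img"]
d=np.array([.811,-.585]);n=np.array([.585,.811])
g=I.max(2)
for r in range(286,320,1):print(r,"".join("#" if g[r,c]<70 else "+" if g[r,c]<130 else "." for c in range(388,446)))
# lowest dark pixel per column = bottom edge at z=0
def edge(im,c):
    q=im[:,:,:].max(2).astype(float)
    for r in range(322,296,-1):
        if q[r,c]<100:
            a,b=q[r,c],q[r+1,c];return r+np.clip((100-a)/max(b-a,1),0,1)
L=np.array([at(S,c,edge(I,c),0)[:2] for c in range(398,408)]);R=np.array([at(S,c,edge(I,c),0)[:2] for c in range(420,436)])
print("d-edge along",np.round(L@d,1),"-> centre",np.median(L@d)-40);print("n-edge",np.round(R@n,1),"-> centre",np.median(R@n)-33)
h=cv2.cvtColor(N,cv2.COLOR_RGB2HSV);ms=((h[:,:,1]>60)&(h[:,:,2]>40)&((h[:,:,0]<20)|(h[:,:,0]>170)));ms[:255]=0;ms[284:]=0;ms[:,:390]=0;ms[:,445:]=0
for r in range(258,284):print(r,"".join("#" if ms[r,c] else "." for c in range(388,446)))
c0=np.array([593.8,255.9]);print("top-cam holder along,n",c0@d,c0@n)
E
```

```text
286 ..........................................................
287 ..........................................................
288 ..........................................................
289 ..........................................................
290 ..........................................................
291 ..........................................................
292 .............................+++...+++..+.................
293 ............................++.....++++++.................
294 ............................++....+++++++.................
295 ............................+++..+++##+++.................
296 ............................+##++++###+++.................
297 ............................+####++###+++.................
298 ..............++...++....+++#####++###+++.................
299 ............++++...+++.+++###++++++###+++.................
300 ............+#+...++++++++++.....++##++++.................
301 ............+#+...+++#++++......++###++++.................
302 ............+##+++++##++++....++###++++++.................
303 ............+####++###+++
[... 2267 characters left out ...]
....................
274 ..................########................................
275 ................#######...................................
276 ..............######......................................
277 ............#######.......................................
278 .........#.####..##.......................................
279 ........####..............................................
280 ..........................................................
281 ..........................................................
282 ..........................................................
283 ..........................................................
top-cam holder along,n 331.8703 554.9078999999999
```

```bash
python3 d.py 594 256 102 144.2 598.4 258.1 58 144.2
```

```text
[-0.234, 0.428, 4.4, 0.0, 0.0, -0.0]
```

```bash
python3 -m handwheel '{"series": [[[-0.23,0.43,0,0,0,0,0],[-0.23,0.43,1.5,0,0,0,0],[-0.23,0.43,3.5,0,0,0,0],[-0.23,0.43,4.4,0,0,0,0],[-0.23,0.43,4.4,0,0,0,0],[-0.23,0.43,4.4,0,0,0,0]]]}' 80
```

```text
time: 31.12
tool_pos: [598.3, 258.3, 58.3]
tcp_rot: [180.0, 0.0, 144.2]
ft_force: [0.6, -0.3, 0.1]
finger_gap: 6.0
grip_force: 79.6
```

```bash
python3 -m handwheel '{"series": [[[0,0,0.4,0,0,0,0],[0,0,0.8,0,0,0,0],[0,0,1,0,0,0,0],[0,0,1,0,0,0,0]]]}'
```

```text
time: 31.62
tool_pos: [597.9, 258.1, 47.7]
tcp_rot: [-180.0, -0.0, 144.2]
ft_force: [0.3, 0.9, 0.6]
finger_gap: 5.5
grip_force: 79.6
```

```bash
python3 -m handwheel '{"series": [[[0,0,0.2,0,0,0,0],[0,0,0.4,0,0,0,0],[0,0,0.4,0,0,0,0]]]}'
```

```text
time: 32.0
tool_pos: [597.9, 258.1, 43.7]
tcp_rot: [-180.0, -0.0, 144.2]
ft_force: [-0.3, 0.1, -0.9]
finger_gap: 5.3
grip_force: 79.6
```

```bash
python3 -m handwheel '{"series": [[[0,0,0.2,0,0,0,0],[0,0,0.4,0,0,0,0],[0,0,0.4,0,0,0,0]]]}' 60
```

```text
time: 32.38
tool_pos: [598.8, 258.6, 41.0]
tcp_rot: [179.9, 0.0, 144.2]
ft_force: [-1.7, -0.3, 4.4]
finger_gap: 5.5
grip_force: 80.4
```

```bash
python3 -m handwheel '{"series": [[[0,0,0.2,0,0,0,0],[0,0,0.3,0,0,0,0],[0,0,0.3,0,0,0,0]]]}'
```

```text
time: 32.75
tool_pos: [598.6, 258.2, 37.5]
tcp_rot: [180.0, 0.0, 144.2]
ft_force: [0.9, 0.1, 3.5]
finger_gap: 5.3
grip_force: 80.2
```

```bash
python3 -m handwheel '{"series": [[[0,0,0.2,0,0,0,0],[0,0,0.3,0,0,0,0],[0,0,0.3,0,0,0,0]]]}'
```

```text
time: 33.12
tool_pos: [597.6, 258.0, 33.1]
tcp_rot: [-179.9, -0.0, 144.2]
ft_force: [1.9, -0.5, -2.3]
finger_gap: 5.3
grip_force: 79.6
```

```bash
python3 -m handwheel '{"series": [[[0,0,0.1,0,0,0,0],[0,0,0.2,0,0,0,0],[0,0,0.2,0,0,0,0]]]}'
```

```text
time: 33.5
tool_pos: [597.8, 258.3, 31.6]
tcp_rot: [-180.0, -0.0, 144.2]
ft_force: [0.3, 1.6, -2.6]
finger_gap: 5.6
grip_force: 79.5
```

```bash
python3 -m handwheel '{"series": [[[0,0,0.1,0,0,0,0],[0,0,0.15,0,0,0,0],[0,0,0.15,0,0,0,0]]]}'
```

```text
time: 33.88
tool_pos: [598.0, 258.1, 30.6]
tcp_rot: [-180.0, 0.0, 144.2]
ft_force: [-0.1, 0.9, -0.1]
finger_gap: 5.7
grip_force: 79.8
```

```bash
python3 - <<'E'
from m import *
S=eyes.snapshot("side");N=S["img"]
h=cv2.cvtColor(N,cv2.COLOR_RGB2HSV);ms=((h[:,:,1]>60)&(h[:,:,2]>40)&((h[:,:,0]<20)|(h[:,:,0]>170)))
for r in range(280,312):print(r,"".join("#" if ms[r,c] else "." for c in range(386,446)))
m=np.array([596.5,259.7,36]);d=np.array([.811,-.585,0])
print("seated plain",proj(S,m+70*d),"head",proj(S,m-60*d))
E
```

```text
280 ............................................................
281 ............................................................
282 ............................................................
283 ............................................................
284 ............................................................
285 ............................................................
286 ............................................................
287 ............................................................
288 ..............................................###...........
289 ..............................................####..........
290 ..............................................####..........
291 ..............................................####..........
292 ............................................######..........
293 ............................................#...............
294 ......................................#.....................
295 ............................................................
296 ........................................................
[... 353 characters left out ...]
###.#.................#..#...............
303 ...........###########....................#.................
304 .........###########......................###...............
305 .........########....#.....................##...............
306 .........######.............................................
307 ............................................................
308 ..........................#.#...............................
309 ...........................###..............................
310 ............................................................
311 ............................##..............................
seated plain [393.98941485 304.71949547] head [436.42107657 288.06202922]
```

```bash
python3 -m handwheel '{"series": [[[0,0,0.1,0,0,0,0],[0,0,0.15,0,0,0,0],[0,0,0.15,0,0,0,0]]]}'
```

```text
time: 34.3
tool_pos: [598.2, 258.2, 30.3]
tcp_rot: [180.0, 0.0, 144.2]
ft_force: [-4.5, -1.4, 9.2]
finger_gap: 5.5
grip_force: 80.7
```

```bash
python3 -m handwheel '{"series": [[[0,0,0.1,0,0,0,0],[0,0,0.1,0,0,0,0]]]}'
```

```text
time: 34.55
tool_pos: [598.5, 258.3, 30.2]
tcp_rot: [180.0, 0.0, 144.2]
ft_force: [-7.2, -2.3, 15.2]
finger_gap: 5.5
grip_force: 81.3
```

```bash
python3 -m handwheel '{"series": [[[0,0,-0.1,0,0,0,0],[0,0,-0.1,0,0,0,0.15],[0,0,-0.1,0,0,0,0.25],[0,0,-0.1,0,0,0,0.3],[0,0,-0.1,0,0,0,0.3],[0,0,-1,0,0,0,0.3],[0,0,-3,0,0,0,0.3],[0,0,-7,0,0,0,0.3],[0,0,-12,0,0,0,0.3],[0,0,-17,0,0,0,0.3],[0,0,-17,0,0,0,0.3]]]}' 20; python3 d.py 598.4 258.1 198 144.2 450 -330 230 90
```

```text
time: 35.92
tool_pos: [601.6, 259.4, 206.9]
tcp_rot: [179.4, 0.4, 144.2]
ft_force: [0.4, -0.2, -0.0]
finger_gap: 25.9
grip_force: 0.0
[-22.365, -56.379, -3.2, 0.0, 0.0, 0.946]
```

```bash
python3 d.py 598.4 258.1 198 144.2 300 -450 230 80
```

```text
[-17.219, -74.887, -3.2, 0.0, 0.0, 1.121]
```

```bash
python3 -m handwheel '{"series": [[[-17.22,-74.89,-3.2,0,0,1.121,0.3],[-17.22,-74.89,-3.2,0,0,1.121,0.3],[-17.22,-74.89,-3.2,0,0,1.121,0.3],[-17.22,-74.89,-3.2,0,0,1.121,0.3],[-17.22,-74.89,-3.2,0,0,1.121,0.3],[-17.22,-74.89,-3.2,0,0,1.121,0.3],[-17.22,-74.89,-3.2,0,0,1.121,0.3],[-17.22,-74.89,-3.2,0,0,1.121,0.3],[-17.22,-74.89,-3.2,0,0,1.121,0.3],[-17.22,-74.89,-3.2,0,0,1.121,0.3],[-17.22,-74.89,-3.2,0,0,1.121,0.3],[-17.22,-74.89,-3.2,0,0,1.121,0.3]]]}'; python3 -m handwheel '{"series": [[[0,0,0,0,0,0,0.3],[0,0,0,0,0,0,0.3],[0,0,0,0,0,0,0.3],[0,0,0,0,0,0,0.3]]]}'; python3 - <<'E'
from m import *
S=eyes.snapshot("side");T=eyes.snapshot("top")
a=cv2.resize(T["img"][155:295,130:510,::-1],(798,294),interpolation=cv2.INTER_CUBIC)
b=cv2.resize(S["img"][262:322,380:450,::-1],(340,292),interpolation=cv2.INTER_CUBIC);c=cv2.resize(T["img"][172:232,180:245,::-1],(316,292),interpolation=cv2.INTER_CUBIC)
o=np.zeros((590,800,3),np.uint8);o[:294,:798]=a;o[296:588,:340]=b;o[296:588,360:676]=c;cv2.imwrite("pics/fin.png",o)
h=cv2.cvtColor(S["img"],cv2.COLOR_RGB2HSV);ms=((h[:,:,1]>60)&(h[:,:,2]>40)&((h[:,:,0]<20)|(h[:,:,0]>170)))
for r in range(284,310):print(r,"".join("#" if ms[r,q] else "." for q in range(386,446)))
E
```

```text
time: 37.42
tool_pos: [305.9, -434.1, 230.0]
tcp_rot: [180.0, 0.0, 80.0]
ft_force: [0.2, -0.2, -0.0]
finger_gap: 25.7
grip_force: 0.0
time: 37.92
tool_pos: [307.8, -431.4, 229.4]
tcp_rot: [180.0, 0.0, 80.1]
ft_force: [0.4, -0.2, -0.4]
finger_gap: 25.6
grip_force: 0.0
284 ............................................................
285 ............................................................
286 ............................................................
287 ............................................................
288 ...............................................##...........
289 ..............................................####..........
290 ..............................................####..........
291 ..............................................####..........
292 ............................................######..........
293 ...............................#.#..####....................
294 ...............................#.######.....................
295 ...............................#########....................
296 ...............................########.........
[... 157 characters left out ...]
......###..##.....###.............................
300 ...............########.....................................
301 ...............#########....................................
302 ..............##########....................................
303 .............##########.....................................
304 .........#########........................#.................
305 .........#########.........................#................
306 .........######....#........................................
307 ............................................................
308 ..........................##................................
309 .............................#..............................
```

View pics/fin.png

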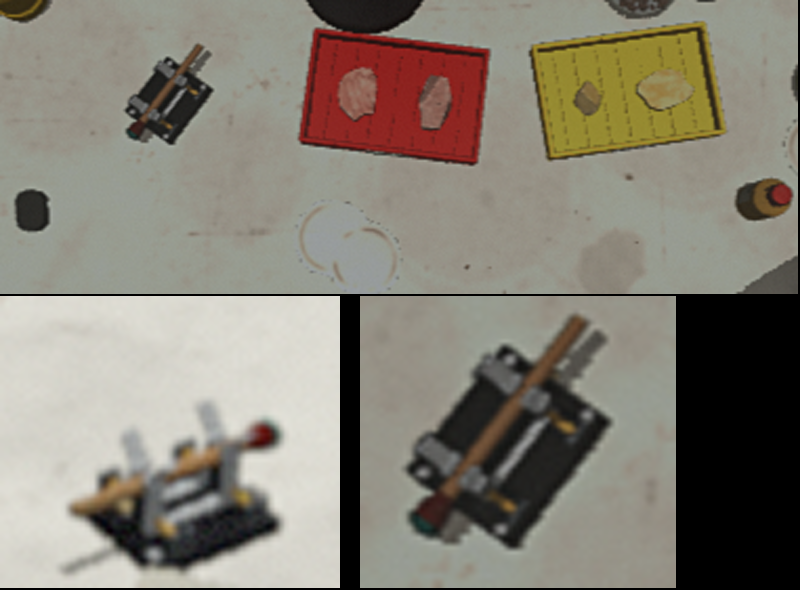

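The final picture shows both pink stones side by side in the red tray and both yellow stones side by side in the yellow tray. The stick sits in both jaw pairs with its middle at about (492,431), against a jaw centre of about (492,428) in the crop. The bottle and loupe are where they were.

```bash
python3 -c "
from bench import r
print(r.hand_in())"
```

```text
the job is handed in; nothing more can be done
None
```

I handed the job in at about 38 s: the pink stones are flat in the red tray, the yellow stones are flat in the yellow tray, and the stick is pressed home and centred in the holder, with the bottle and loupe not moved.

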